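# Clear the parts bin off the loading track and push the actuator in until it latches

### The job

Somebody has left the blue parts bin standing across the track of the loading station. Move it, upright, fully off the track onto the station's green shelf beside it, then push the black actuator along the track against the orange spring plate, firmly but without ramming it (well under 40 N), until the red catch snaps up behind it and holds it there. Keep the actuator down in its track all the time and do not disturb the silver motor, the drill or the pliers.

Things in the scene. Friction and masses are not known exactly. Their poses are not given: they have to be found in the camera images.
- station: fixed loading station; origin on the bench under the track's middle, z up. Track along its y, from y -240 mm (open loading end) to +270: a channel 53 mm wide, floor 12 mm above the bench, between aluminium rails 14 mm wide, tops at 32 mm, outer faces at x -41 and +41 mm. At the +y end stands the end unit (top 86 mm)
- station_shelf (a point): middle of the top of the station's green shelf, which joins the +x rail, level with the rail tops (32 mm above the bench); shelf spans station x +41 to +206 mm, y -160 to +220 mm, with a lip 12 mm high along its far edge
- ejector (a joint): orange spring plate, moving along the track in the end unit: 0 m = free, grows as it is pushed in (pushes back with 5 to 9 N). 0.020 m with the actuator latched, 0.024 m when the actuator meets the two hard stops beside the plate. The end unit is clamped so that the free plate's face lies anywhere from station y +135 to +175 mm: where is not reported
- catch (a joint): red sprung catch in the channel floor, part of the end unit, its middle 97 mm before the free plate's face; round nose 14 mm wide, 9 mm high. 0 m = fully up, 0.0095 m = pressed down. The actuator's bevelled front rides over it; it stands up again behind the rear face when the whole actuator has passed
- actuator: black block with brass terminals on top, 50 wide (x) x 110 long (y) x 60 high (z) mm, about 0.45 kg, lying loose in the channel; origin under its centre, +y is its front towards the spring plate, flat rear face at y -55 mm; its top is 72 mm above the bench and stands 40 mm above the rails. The front end is bevelled underneath (24 mm long, 11 mm high)
- bin: open blue parts bin with motor end caps fixed in it, 125 (x) x 110 (y) x 65 (z) mm, walls 6 mm, about 0.6 kg; origin under its centre. It starts standing across the rails, its -x side to the robot
- bin_corner_left (a point): lower corner of the bin at its x -62.5, y +55 mm
- bin_corner_right (a point): lower corner of the bin at its x -62.5, y -55 mm
- motor: bystander: silver round motor with black cap, 54 mm diameter, 70 mm high, standing on the far left end of the green shelf; origin under its centre
- drill: bystander: cordless drill lying on the bench left of the station, about 190 x 180 x 57 mm; origin under its barrel, barrel along x, grip to -y
- pliers: bystander: pliers with yellow handles lying on the bench right of the station, 165 x 60 x 16 mm; origin under the middle, handles to -x
There are look-alikes about, which are no part of the job. Of the things like the bin, leave any that is yellow; of the rest the smaller one is meant.

How it is judged:
On the way, in this order (a step that is already met when the one before it is completed fails the run):
1. the bin stands upright on the shelf, wholly off the track (x of bin in the frame of station above 0.095 m and x of each of bin_corner_left, bin_corner_right in the frame of station above 0.042 m and z of bin in the frame of station between 0.028 and 0.04 m and angle between bin's own z axis and vertical below 0.1 rad), for 0.2 s.
2. the actuator is in, the catch up behind it (value of joint ejector between 0.015 and 0.027 m and y of actuator in the frame of station above 0.085 m and z of actuator in the frame of station below 0.017 m and angle between the y axis of actuator and the y axis of station, either way round below 0.1 rad and value of joint catch below 0.003 m), for 0.2 s.
At the end, for the whole second after the job is handed in: Actuator flat in the channel, holding the spring plate in by 15 to 27 mm, catch up (under 3 mm) behind it; bin upright on the shelf, both its robot-side lower corners beyond the rail (station x over 42 mm; bin centre over 95 mm); both at rest (all of step 1 and all of step 2 and linear speed of each of actuator, bin below 0.01 m/s); the robot touches nothing.
It fails at once if the actuator is rammed (fingers press on it with over 40 N) (contact force between the fingers and actuator above 40 N).
It fails at once if the actuator is lifted or tipped out of its track (over 15 mm above the channel floor, or tilted over 0.3 rad) (z of actuator in the frame of station above 0.027 m or angle between actuator's own z axis and vertical above 0.3 rad).
It fails at once if the bin is tipped (over 0.4 rad) (angle between bin's own z axis and vertical above 0.4 rad).
It fails at once if the silver motor, the drill or the pliers are moved by over 20 mm (distance of any of motor, drill, pliers from where it was at the start of the episode above 0.02 m).
It also fails if it takes over 64 s, if anything falls off the work surface, if the arm or the gripper's body presses on something with over 40 N, if the wrist force passes 120 N, or if a joint passes its speed limit or range.

### The arm

A 6-joint arm with a two-finger parallel gripper is mounted at the origin on the work surface. World frame = base frame: x ahead of the robot, y to its left, z up, the work surface at z = 0. Lengths are in m, angles in rad, forces in N, time in s.
With the tool pointing down it reaches from about 0.35 to 0.85 m from the base axis. Payload 8.1 kg.
Tool frame: the origin (TCP) lies at the very end of the fingers, on their centre line; the grasp point (between the pads) lies 19 mm behind it; z points along the fingers, y is the line along which they close (so a half turn about z gives the same grasp; the last joint's range is limited). The gripper opens to 93 mm and grips with 3 to 60 N. Pads are 15 mm wide; open, the fingers measure 128 mm over their backs; the gripper's body (75 mm by 188 mm) begins 65 mm behind the grasp point.
Start: joints at [-1.366, 0.13, 1.488, -0, 1.523, -0.085], TCP at [0.171, -0.575, 0.219] pointing down, gripper open.
Joint ranges: [-2.96, 2.96], [-0.89, 2.26], [0.02, 2.5], [-1.34, 4.48], [0, 2.73], [-2.66, 2.66]. Speed limits (rad/s): [2.39, 2.39, 2.79, 3.14, 3.14, 3.14].

### API

Orientations are given as a rotation vector (axis times angle).
In Python, from plant import robot, imaging gives the robot as it stands.
- The arm moves only by the tool jog_arm, never from a script. Its argument "rows" is a list of rows, each a list of 2 entries, a list of its own where there are three numbers: the shift along the tool's x, y, z each as a share of 0.2 m, from -1 to 1, then the turn, a rotation vector about the tool's x, y, z each as a share of pi/2 rad, from -1 to 1. A call has 1 to 5 rows; each row is the pose to reach, as a shift and turn from the pose commanded when the call began, along the tool's axes at that moment; what a row does not reach only later rows make up. A row lasts 1/10 s, in which the tool goes at most 50 mm and 8.59 degrees, less where a joint would pass 70% of its speed; a pose out of reach is approached as far as the arm can. A call with a number of a shift or a turn outside -1 to 1 is refused whole. A call with a gripper value outside its range is refused whole. "hand" is the closure, from -1 (fully open) to 1 (shut), set as the call begins (left out, the last holds). The fingers move at their own pace and stop on an object; "squeeze" is the grip in N (left out, the last holds). Time passes only in rows, so rows that repeat a pose let the fingers close. It gives the time, the measured TCP pose, the force, the opening and the grip force at its end, in the units of the state.
- robot.read_state(): the state, without advancing time (a new reading comes with each control period).
- imaging.read_camera(name): name is "scene" or "side" or "wrist"; returns a dict with "frame" (400x640x3 uint8, red, green, blue), "vertical_fov" (degrees; the focal length in pixels is half the picture's height over the tangent of half this angle, whatever the lens; pixels are square), "cx", "cy" (the principal point, pixels), "R" (3x3) and "t" (3): a world point X has camera coordinates R X + t. Camera axes: x right, y down, z forward; pixel columns grow to the right and rows downward; lengths in m; the calibration is good to about 2 mm. A picture is of the moment at which its call begins. There is no depth.
- robot.close_job(): hands the job in; it is judged then, once.
The state is a dict: "t": time; "q": joint angles; "dq": joint speeds; "joint_torque": joint torques, N m; "tool_pos": TCP position; "orientation": TCP orientation; "force": force on the tool from outside, world axes, zero at the start; "wrist_torque": the same for the moment, N m; "opening": finger opening in m; "gripper_force": force on a finger pad.
Only numpy, scipy, OpenCV 4.12 (cv2) and the standard library are available. Lean on these libraries where they do the work, as an engineer would, in place of code of your own. Each camera call takes 0.05 s, during which the arm holds its last target. There are 200 camera calls.

## Working session

There is one attempt and no reset: what is moved stays moved. The work goes in short steps, Python scripts to look and compute and a tool call to move; the robot and the scene stay as the last step left them, time stands still between calls to the robot, and variables do not carry over. Pictures are saved under pics/ and viewed, at most 10 in all, crops included, and the job is handed in when it is done.

Besides the shell and the picture viewer there is one more tool, called after "Request:" as name([rows], argument=value, ...), one row to a line, values as JSON. jog_arm: Moves the arm, as the interface text tells. Its arguments: {"type":"object","properties":{"rows":{"type":"array"},"hand":{"type":"number"},"squeeze":{"type":"number"}},"required":["rows"]}

```bash
ls; mkdir -p pics
cat > h.py <<'E'
import numpy as np, cv2
from plant import robot, imaging
def cam(n):
    c=imaging.read_camera(n); return c
def save(c,f): cv2.imwrite(f, c["frame"][:,:,::-1])
def foc(c): return c["frame"].shape[0]/2/np.tan(np.radians(c["vertical_fov"])/2)
def ray(c,u,v):
    R=np.array(c["R"]);t=np.array(c["t"]);f=foc(c)
    d=R.T@np.array([(u-c["cx"])/f,(v-c["cy"])/f,1.]); return -R.T@t,d/np.linalg.norm(d)
def onz(c,u,v,z):
    o,d=ray(c,u,v); return o+d*(z-o[2])/d[2]
def tri(c1,p1,c2,p2):
    o1,d1=ray(c1,*p1);o2,d2=ray(c2,*p2)
    s=np.linalg.lstsq(np.c_[d1,-d2],o2-o1,rcond=None)[0]
    a=o1+s[0]*d1;b=o2+s[1]*d2; return (a+b)/2,np.linalg.norm(a-b)
def proj(c,X):
    p=np.array(c["R"])@np.array(X)+np.array(c["t"]);f=foc(c); return p[:2]/p[2]*f+[c["cx"],c["cy"]]
E
python3 - <<'E'
from h import *
import pickle
C={n:cam(n) for n in("scene","side","wrist")}
pickle.dump(C,open("c0.pkl","wb"))
for n,c in C.items(): save(c,f"pics/{n}0.png"); print(n,c["vertical_fov"],c["cx"],c["cy"],(-np.array(c["R"]).T@c["t"]).round(3))
print(robot.read_state())
E
```

```text
pics
scene 54.18146206969686 313.34626785030036 201.097133589946 [0.981 0.557 1.132]
side 51.98275412520647 317.47099805932623 205.00498195390009 [0.228 0.981 1.216]
wrist 65.433738125612 319.9970447367476 194.69483240485388 [ 0.242 -0.552  0.383]
{'t': 0.15, 'q': array([-1.36638208e+00,  1.31014321e-01,  1.48901529e+00,  5.43022345e-06,
        1.52301058e+00, -8.53963662e-02]), 'dq': array([ 5.08222939e-04, -1.67428937e-03, -2.61419570e-03,  1.20041478e-03,
        8.25697565e-05, -6.50949675e-04]), 'joint_torque': array([ 1.97779496e-03, -5.60475683e+01, -4.92332268e+01,  7.69608258e-02,
        3.05766100e-02, -1.02346380e-04]), 'tool_pos': array([ 0.17139847, -0.57453976,  0.21782011]), 'orientation': array([-3.10723736e+00, -4.53432872e-01,  1.26668543e-04]), 'force': array([1.03918945, 0.39604831, 0.24534617]), 'wrist_torque': array([-0.0367899 ,  0.01720945,  0.00900418]), 'gripper_force': 0.0, 'opening': 0.09273522583259362}
```

View pics/scene0.png

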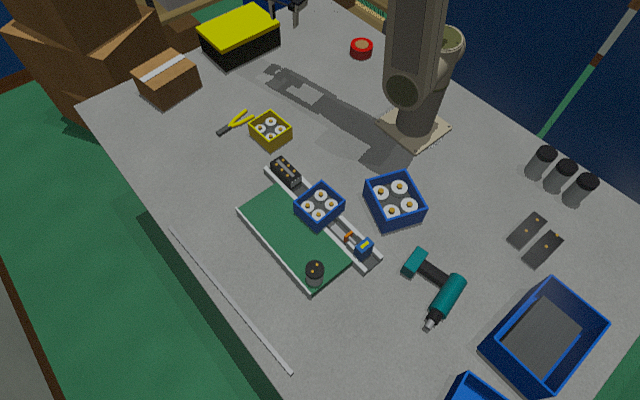

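View pics/side0.png

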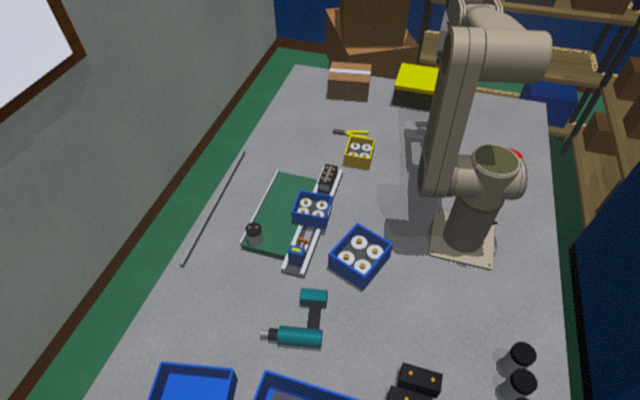

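The scene view shows these candidates for the bin:
- The blue bin across the rails at scene (319,205), side (311,208). This is the one I want.
- A larger blue bin at (394,200), rejected because it is bigger.
- A yellow bin at (270,130), rejected for its colour.
- Blue trays at (545,335) and (475,390), rejected.

The actuator is at (285,170), the end unit at (358,243) and the motor at (314,270). Next I'll take close crops.

Run:
```python
import pickle,cv2
C=pickle.load(open("c0.pkl","rb"))
a=C["scene"]["frame"][150:300,230:400,::-1]; cv2.imwrite("pics/s1.png",cv2.resize(a,None,fx=4,fy=4,interpolation=2))
b=C["side"]["frame"][155:280,235:345,::-1]; cv2.imwrite("pics/d1.png",cv2.resize(b,None,fx=4.8,fy=4.8,interpolation=2))
```

```text
(no output)
```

View pics/s1.png

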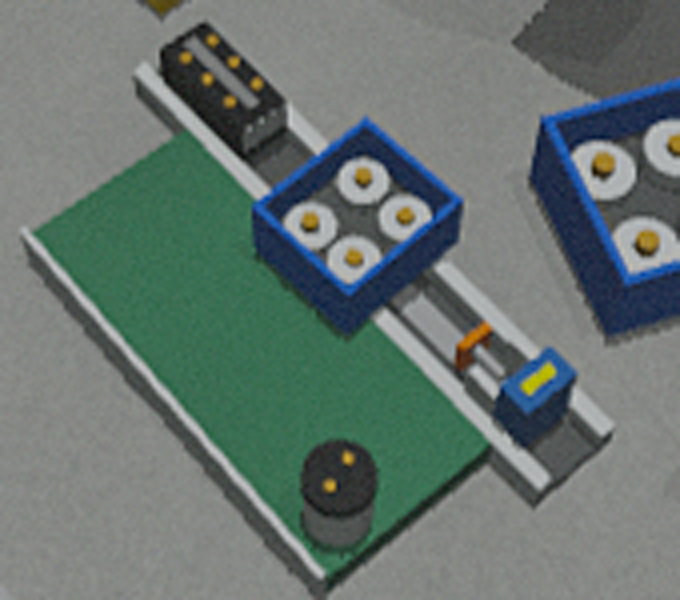

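View pics/d1.png

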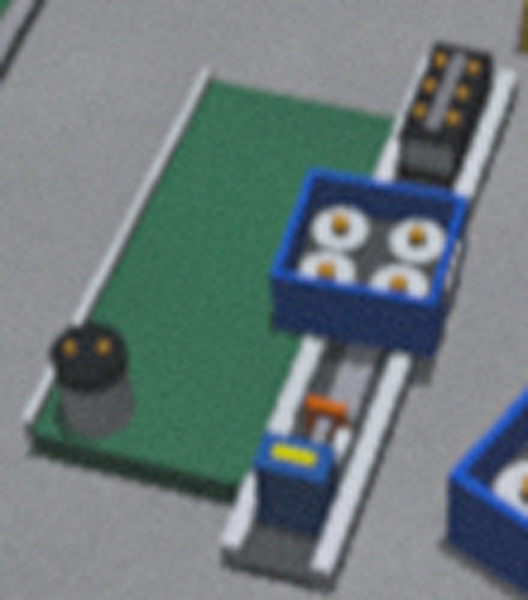

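The scene crop shows the right bin, with its rim corners at crop (366,120), (462,201), (350,290) and (254,206). Rail ends are at (612,432) and (145,65), and the plate is at (473,343). The side crop shows the same things and agrees.

Run:
```python
from h import *
import pickle
C=pickle.load(open("c0.pkl","rb")); s,d=C["scene"],C["side"]
S=lambda p:((p[0]+.5)/4-.5+230,(p[1]+.5)/4-.5+150)
D=lambda p:((p[0]+.5)/4.8-.5+235,(p[1]+.5)/4.8-.5+155)
P=dict(A=((366,120),(467,193)),B=((462,201),(437,303)),C=((350,290),(272,278)),D=((254,206),(312,170)),
 lipm=((25,232),(207,70)),lipp=((325,578),(30,430)),rail_mx_end=((612,432),(328,572)),rail_px_end=((547,487),(232,545)),
 plate=((473,335),(327,402)), act_fL=((242,150),(405,150)),act_fR=((285,103),(455,160)), motor=((340,475),(88,352)))
for k,(a,b) in P.items():
    X,e=tri(s,S(a),d,D(b)); print(k,X.round(4),"gap",round(e,4))
for k in "ABCD": print(k,onz(s,*S(P[k][0]),.097).round(4),onz(d,*D(P[k][1]),.097).round(4))
for n,r in (("mx",[(612,432),(283,103)]),("px",[(547,487),(145,70)])):
    print(n,[onz(s,*S(p),.032).round(4) for p in r])
```

```text
A [0.4843 0.0153 0.0959] gap 0.0017
B [0.4765 0.122  0.0936] gap 0.0007
C [0.5984 0.1306 0.0948] gap 0.0069
D [0.6055 0.0223 0.0939] gap 0.0019
lipm [ 0.7449 -0.1045  0.0425] gap 0.0012
lipp [0.7418 0.2716 0.0318] gap 0.0026
rail_mx_end [0.4971 0.3214 0.0259] gap 0.0019
rail_px_end [0.5677 0.322  0.0291] gap 0.0022
plate [0.5351 0.2027 0.0558] gap 0.0008
act_fL [ 0.5579 -0.0582  0.0432] gap 0.0063
act_fR [ 0.5106 -0.0557  0.0581] gap 0.0095
motor [0.7004 0.2386 0.0994] gap 0.0017
A [0.4854 0.0167 0.097 ] [0.4838 0.0151 0.097 ]
B [0.4784 0.1238 0.097 ] [0.4756 0.1243 0.097 ]
C [0.5973 0.1281 0.097 ] [0.5984 0.1362 0.097 ]
D [0.6061 0.0229 0.097 ] [0.6047 0.0261 0.097 ]
mx [array([0.5003, 0.3235, 0.032 ]), array([ 0.4976, -0.077 ,  0.032 ])]
px [array([0.5694, 0.3236, 0.032 ]), array([ 0.568 , -0.1824,  0.032 ])]
```

```bash
cat >> h.py <<'E'
from scipy.spatial.transform import Rotation as Ro
# desired tool orientation: pointing down, tool x = world (cos yaw, sin yaw)
def down(yaw): return Ro.from_matrix(np.c_[[np.cos(yaw),np.sin(yaw),0],[np.sin(yaw),-np.cos(yaw),0],[0,0,-1.]])
def share(pos,yaw,st=None):
    st=st or robot.read_state(); R=Ro.from_rotvec(st["orientation"])
    d=R.inv().apply(np.array(pos)-st["tool_pos"])/.2
    r=(R.inv()*down(yaw)).as_rotvec()/(np.pi/2)
    print("shift",d.round(3),"turn",r.round(3),"dist",round(np.linalg.norm(d)*.2,3))
E
python3 - <<'E'
from h import *
import pickle
C=pickle.load(open("c0.pkl","rb")); s,d=C["scene"],C["side"]
S=lambda p:((p[0]+.5)/4-.5+230,(p[1]+.5)/4-.5+150)
D=lambda p:((p[0]+.5)/4.8-.5+235,(p[1]+.5)/4.8-.5+155)
print(tri(s,S((543,120)),(d),(359.5,225)),"yellow-bin-free?")
for p in((543,120),(628,280)): print(onz(s,*S(p),.08))
print(onz(d,*D((452,478)),.08))
st=robot.read_state(); print(Ro.from_rotvec(st["orientation"]).as_matrix().round(3))
share([.33,-.40,.21],0); share([.43,-.2,.2],0)
E
```

```text
(array([0.35840792, 0.09686696, 0.06647358]), np.float64(0.0026898366286311503)) yellow-bin-free?
[0.36541718 0.10139106 0.08      ]
[0.42068633 0.25222995 0.08      ]
[0.42630256 0.25568683 0.08      ]
[[ 0.958  0.286 -0.   ]
 [ 0.286 -0.958  0.001]
 [ 0.    -0.001 -1.   ]]
shift [ 1.009 -0.61   0.04 ] turn [-0.001  0.     0.184] dist 0.236
shift [ 1.774 -1.425  0.091] turn [-0.001  0.     0.184] dist 0.455
```

Request:
jog_arm([
  [[0.25,-0.15,0],[0,0,0.05]],
  [[0.5,-0.3,0],[0,0,0.1]],
  [[0.75,-0.45,0],[0,0,0.15]],
  [[1,-0.6,0],[0,0,0.184]],
  [[1,-0.6,0],[0,0,0.184]],
], hand=-0.3)

```text
t: 0.65
tool_pos: [0.3305, -0.4002, 0.2184]
orientation: [-3.141, -0.0, -0.0]
force: [0.3, -0.5, 0.3]
opening: 0.0611
gripper_force: 0.0
```

Request:
jog_arm([
  [[0.12,-0.25,0],[0,0,0]],
  [[0.25,-0.5,0],[0,0,0]],
  [[0.37,-0.75,0],[0,0,0]],
  [[0.5,-1,0],[0,0,0]],
  [[0.5,-1,0],[0,0,0]],
])

```text
t: 1.15
tool_pos: [0.4297, -0.1993, 0.2186]
orientation: [-3.141, -0.005, -0.001]
force: [0.8, -0.1, 0.2]
opening: 0.0606
gripper_force: 0.0
```

Request:
jog_arm([
  [[0,-0.25,0],[0,0,0]],
  [[0,-0.5,0],[0,0,0]],
  [[0,-0.75,0],[0,0,0]],
  [[0,-1,0],[0,0,0]],
  [[0,-1,0],[0,0,0]],
])

```text
t: 1.65
tool_pos: [0.428, 0.0028, 0.2186]
orientation: [-3.139, -0.013, -0.0]
force: [-0.1, 0.2, 1.0]
opening: 0.0606
gripper_force: 0.0
```

Run:
```python
from h import *
import pickle
c=cam("wrist"); pickle.dump(c,open("w1.pkl","wb"))
im=c["frame"][:,:,::-1]
cv2.imwrite("pics/w1.png",cv2.resize(im,(800,500),interpolation=2))
print(robot.read_state()["tool_pos"])
```

```text
[4.28266567e-01 6.98457925e-05 2.18560819e-01]
```

View pics/w1.png

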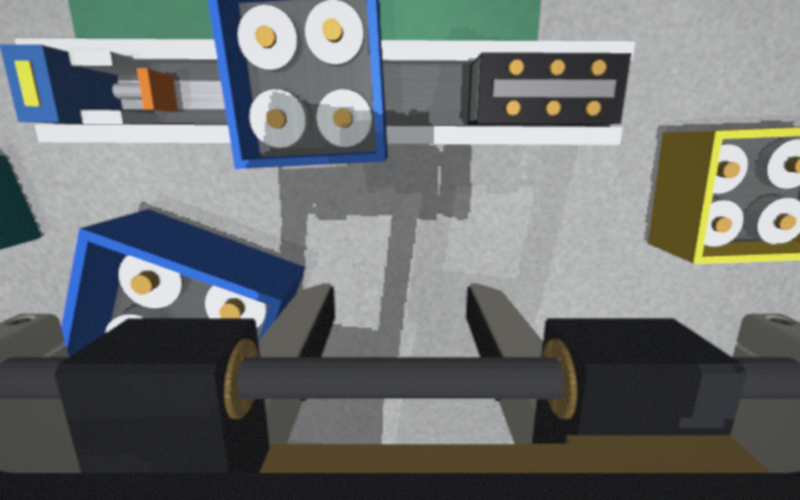

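The wrist view shows:
- The target bin's rim corners at (237,167) and (386,160).
- The -x rail's outer edge running from (37,141) to (620,143).
- The actuator top from (479,52) to (630,123).
- The plate near (155,90).
- The big bin, clear of the approach, with its nearest rim at (300,270).

Run:
```python
from h import *
import pickle
C=pickle.load(open("c0.pkl","rb")); c=pickle.load(open("w1.pkl","rb"))
W=lambda p:((p[0]+.5)*.8-.5,(p[1]+.5)*.8-.5)
S=lambda p:((p[0]+.5)/4-.5+230,(p[1]+.5)/4-.5+150)
D=lambda p:((p[0]+.5)/4.8-.5+235,(p[1]+.5)/4.8-.5+155)
s,d=C["scene"],C["side"]
for n,p,z in [("binB",(237,167),.097),("binA",(386,160),.097),("railmx_p",(37,141),.032),("railmx_m",(620,143),.032),("railpx_m",(634,42),.032),("railpx_p",(18,38),.032),
 ("actfront+x",(480,53),.072),("actfront-x",(475,122),.072),("actrear+x",(630,53),.072),("actrear-x",(622,123),.072),("plate",(150,68),.06),("plate-x",(153,110),.06),("bigbin",(303,268),.08)]:
    print(n,onz(c,*W(p),z).round(4))
print("tri binA",tri(c,W((386,160)),s,S((366,120))),"binB",tri(c,W((237,167)),s,S((462,201))))
print("act front -x",tri(c,W((475,122)),s,S((285,103))),"rear -x",tri(c,W((622,123)),s,S((207,22))))
print("plate",tri(c,W((148,68)),s,S((459,347))), tri(c,W((148,68)),d,D((306,398))))
share([.44,.073,.2],0);
```

```text
binB [0.4794 0.1235 0.097 ]
binA [0.4853 0.0154 0.097 ]
railmx_p [0.4952 0.3234 0.032 ]
railmx_m [ 0.4978 -0.187   0.032 ]
railpx_m [ 0.578  -0.1858  0.032 ]
railpx_p [0.577  0.3195 0.032 ]
actfront+x [ 0.5612 -0.0527  0.072 ]
actfront-x [ 0.5129 -0.0519  0.072 ]
actrear+x [ 0.5621 -0.1625  0.072 ]
actrear-x [ 0.5131 -0.1644  0.072 ]
plate [0.5509 0.1981 0.06  ]
plate-x [0.5202 0.2007 0.06  ]
bigbin [0.3965 0.0845 0.08  ]
tri binA (array([0.48486335, 0.01564294, 0.09528958]), np.float64(0.0007452111648040034)) binB (array([0.47893457, 0.12373848, 0.09717497]), np.float64(0.0009977334517929028))
act front -x (array([ 0.51333837, -0.05251532,  0.07154735]), np.float64(0.0013775959312976197)) rear -x (array([ 0.51273504, -0.16153601,  0.07551764]), np.float64(0.0017708699589522254))
plate (array([0.55087109, 0.20266034, 0.05571959]), np.float64(0.001540185933124736)) (array([0.55158178, 0.2030749 , 0.05419665]), np.float64(0.0003020528589701657))
shift [ 0.061 -0.364  0.093] turn [-0.    -0.     0.004] dist 0.076
```

Request:
jog_arm([
  [[0.03,-0.18,0],[0,0,0]],
  [[0.06,-0.365,0],[0,0,0]],
  [[0.06,-0.365,0.25],[0,0,0]],
  [[0.06,-0.365,0.5],[0,0,0]],
  [[0.06,-0.365,0.6],[0,0,0]],
])

```text
t: 2.2
tool_pos: [0.4374, 0.0688, 0.0935]
orientation: [3.141, -0.0, -0.011]
force: [-1.4, -0.3, -0.8]
opening: 0.0603
gripper_force: 0.0
```

Request:
jog_arm([
  [[0,0,0.1],[0,0,0]],
  [[0,0,0.2],[0,0,0]],
  [[0,0,0.26],[0,0,0]],
  [[0,0,0.26],[0,0,0]],
  [[0,0,0.26],[0,0,0]],
])

```text
t: 2.7
tool_pos: [0.4408, 0.0696, 0.0471]
orientation: [3.141, -0.0, 0.0]
force: [-0.1, 1.6, 0.2]
opening: 0.0607
gripper_force: 0.0
```

Request:
jog_arm([
  [[0.04,0,0],[0,0,0]],
  [[0.08,0,0],[0,0,0]],
  [[0.12,0,0],[0,0,0]],
  [[0.16,0,0],[0,0,0]],
  [[0.2,0,0],[0,0,0]],
])

```text
t: 3.2
tool_pos: [0.48, 0.071, 0.0466]
orientation: [-3.141, -0.002, 0.005]
force: [-9.3, 3.0, 7.1]
opening: 0.0608
gripper_force: 4.4
```

Request:
jog_arm([
  [[0.04,0,0],[0,0,0]],
  [[0.08,0,0],[0,0,0]],
  [[0.12,0,0],[0,0,0]],
  [[0.16,0,0],[0,0,0]],
  [[0.2,0,0],[0,0,0]],
])

```text
t: 3.7
tool_pos: [0.5196, 0.0705, 0.0465]
orientation: [-3.142, -0.002, 0.006]
force: [-10.5, 0.1, 9.6]
opening: 0.0604
gripper_force: 5.7
```

```bash
cat > m.py <<'E'
from h import *
import sys
# blue bin rim in the scene and side views: corners of bright-blue blob at the rim height
for n in("scene","side"):
    c=cam(n); f=c["frame"]; hsv=cv2.cvtColor(f,cv2.COLOR_RGB2HSV)
    m=cv2.inRange(hsv,(105,120,150),(125,255,255))
    k,l,st,ce=cv2.connectedComponentsWithStats(cv2.morphologyEx(m,cv2.MORPH_CLOSE,np.ones((3,3))))
    for i in range(1,k):
        if st[i,4]<60: continue
        X=onz(c,*ce[i],.097)
        if not(.45<X[0]<.75 and -.05<X[1]<.17): continue
        ct=max(cv2.findContours((l==i).astype(np.uint8),0,2)[0],key=cv2.contourArea)
        P=np.array([onz(c,*p[0],.097)[:2] for p in ct]); H=cv2.minAreaRect(P.astype(np.float32))
        print(n,st[i],np.round(cv2.boxPoints(H),3).tolist(),np.round(H[0],3),np.round(H[1],3))
E
python3 m.py
```

```text
scene [281 192  36  40 116] [[0.5609999895095825, 0.014999999664723873], [0.6520000100135803, 0.014999999664723873], [0.6520000100135803, 0.125], [0.5609999895095825, 0.125]] [0.607 0.07 ] [0.11  0.091]
side [278 186  20  25  67] [[0.6000000238418579, 0.12800000607967377], [0.6019999980926514, 0.017000000923871994], [0.6570000052452087, 0.017999999225139618], [0.6539999842643738, 0.1289999932050705]] [0.628 0.073] [0.054 0.111]
```

Request:
jog_arm([
  [[0.04,0,0],[0,0,0]],
  [[0.08,0,0],[0,0,0]],
  [[0.12,0,0],[0,0,0]],
  [[0.16,0,0],[0,0,0]],
  [[0.2,0,0],[0,0,0]],
])

```text
t: 4.3
tool_pos: [0.5595, 0.0705, 0.0462]
orientation: [3.142, 0.002, -0.005]
force: [-10.4, -0.1, 6.6]
opening: 0.0608
gripper_force: 4.8
```

Request:
jog_arm([
  [[0.03,0,0],[0,0,0]],
  [[0.06,0,0],[0,0,0]],
  [[0.09,0,0],[0,0,0]],
  [[0.12,0,0],[0,0,0]],
  [[0.12,0,0],[0,0,0]],
])

```text
t: 4.8
tool_pos: [0.5846, 0.0705, 0.0464]
orientation: [3.142, 0.001, -0.002]
force: [-2.7, 1.2, 0.6]
opening: 0.0607
gripper_force: 1.2
```

Request:
jog_arm([
  [[-0.08,0,0],[0,0,0]],
  [[-0.2,0,0],[0,0,0]],
  [[-0.4,0,-0.2],[0,0,0]],
  [[-0.6,0,-0.4],[0,0,0]],
  [[-0.65,0,-0.6],[0,0,0]],
], hand=1)

```text
t: 5.3
tool_pos: [0.4519, 0.0702, 0.1625]
orientation: [3.141, 0.002, -0.007]
force: [1.6, -0.3, 0.7]
opening: 0.0249
gripper_force: 0.0
```

```bash
python3 m.py
python3 - <<'E'
from h import *
import pickle
c=cam("wrist"); pickle.dump(c,open("w2.pkl","wb")); cv2.imwrite("pics/w2.png",c["frame"][:,:,::-1])
print(robot.read_state()["tool_pos"],robot.read_state()["opening"])
E
```

```text
scene [264 198  53  47 228] [[0.593999981880188, 0.125], [0.593999981880188, 0.014999999664723873], [0.7170000076293945, 0.014999999664723873], [0.7170000076293945, 0.125]] [0.656 0.07 ] [0.123 0.11 ]
side [262 183  41  28 128] [[0.5920000076293945, 0.12800000607967377], [0.5920000076293945, 0.017000000923871994], [0.7160000205039978, 0.017000000923871994], [0.7160000205039978, 0.12800000607967377]] [0.654 0.073] [0.124 0.11 ]
[0.4579471  0.07049308 0.16839228] 0.013168850855528057
```

View pics/w2.png

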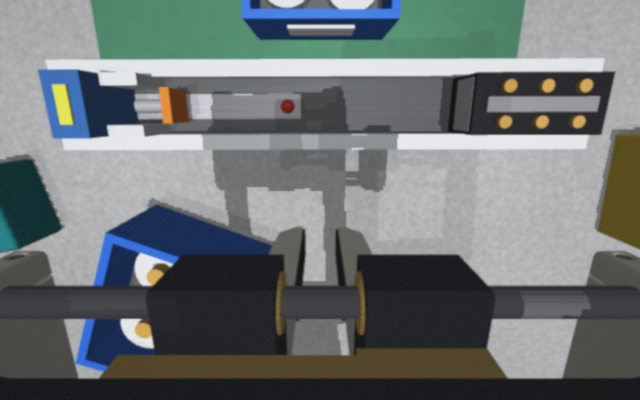

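The bin now stands on the shelf at x 0.593 to 0.717. The red catch shows at (287,106) and the plate's face right edge at (187,105). The actuator is untouched at (460–612, 70–132), and the gripper is clear.

Run:
```python
from h import *
import pickle
c=pickle.load(open("w2.pkl","rb")); w=pickle.load(open("w1.pkl","rb"))
W=lambda p:((p[0]+.5)*.8-.5,(p[1]+.5)*.8-.5)
print("catch",onz(c,287,106,.019),tri(c,(287,106),c,(287,106))[0] if 0 else "")
for z in(.012,.02,.055): print("plate r",z,onz(c,187,105,z), "l",onz(c,172,105,z))
for n,p,z in[("act f top",(479,100),.072),("act r top",(612,72),.072),("act r",(601,133),.072)]: print(n,onz(c,*p,z))
for n,p,z in[("yel ground",(655,128),0),("yel ground2",(648,240),0),("yel rim",(715,135),.065),("yel rim2",(697,262),.065)]: print(n,onz(w,*W(p),z))
share([.50,-.13,.168],0); share([.537,-.21,.1],0)
```

```text
catch [0.53654551 0.10486937 0.019     ] 
plate r 0.012 [0.53750563 0.20603522 0.012     ] l [0.53748312 0.22110672 0.012     ]
plate r 0.02 [0.53732146 0.20275005 0.02      ] l [0.53729951 0.21745107 0.02      ]
plate r 0.055 [0.53651572 0.18837744 0.055     ] l [0.53649619 0.20145759 0.055     ]
act f top [ 0.54040408 -0.05738935  0.072     ]
act r top [ 0.56197397 -0.16082465  0.072     ]
act r [ 0.51408751 -0.16309054  0.072     ]
yel ground [ 0.51144982 -0.23536317  0.        ]
yel ground2 [ 0.40204127 -0.24816269  0.        ]
yel rim [ 0.50492443 -0.24292824  0.065     ]
yel rim2 [ 0.39974701 -0.25091183  0.065     ]
shift [0.209 1.003 0.004] turn [-0.    -0.006  0.001] dist 0.205
shift [0.391 1.403 0.345] turn [-0.    -0.006  0.001] dist 0.299
```

Request:
jog_arm([
  [[0.1,0.25,0],[0,0,0]],
  [[0.2,0.5,0],[0,0,0]],
  [[0.3,0.75,0],[0,0,0]],
  [[0.395,1,0],[0,0,0]],
  [[0.395,1,0],[0,0,0]],
])

```text
t: 5.95
tool_pos: [0.5355, -0.134, 0.1625]
orientation: [3.141, -0.004, -0.001]
force: [-0.3, 0.9, 0.6]
opening: 0.0003
gripper_force: 0.0
```

Request:
jog_arm([
  [[0,0.2,0],[0,0,0]],
  [[0,0.33,0],[0,0,0]],
  [[0,0.33,0.2],[0,0,0]],
  [[0,0.33,0.4],[0,0,0]],
  [[0,0.33,0.4],[0,0,0]],
])

```text
t: 6.45
tool_pos: [0.5299, -0.1933, 0.0764]
orientation: [-3.136, -0.001, 0.018]
force: [-1.1, 0.9, -1.6]
opening: 0.0006
gripper_force: 0.0
```

Run:
```python
from h import *
share([.537,-.195,.038],0); print(robot.read_state()["tool_pos"],robot.read_state()["force"])
```

```text
shift [0.038 0.01  0.192] turn [-0.003  0.007  0.   ] dist 0.039
[ 0.52991338 -0.19326731  0.07642455] [-1.07068531  0.92843885 -1.6348694 ]
```

Request:
jog_arm([
  [[0,0,0],[0,0,0]],
  [[0,0,0],[0,0,0]],
  [[0,0,0],[0,0,0]],
])

```text
t: 6.75
tool_pos: [0.5366, -0.1962, 0.0866]
orientation: [3.14, 0.002, 0.006]
force: [0.9, 0.1, -1.3]
opening: 0.0003
gripper_force: 0.0
```

Now down to z = 0.038, with settling.

Request:
jog_arm([
  [[0,0,0.08],[0,0,0]],
  [[0,0,0.16],[0,0,0]],
  [[0,0,0.24],[0,0,0]],
  [[0,0,0.24],[0,0,0]],
  [[0,0,0.24],[0,0,0]],
])

```text
t: 7.25
tool_pos: [0.5338, -0.1952, 0.0346]
orientation: [-3.14, -0.001, 0.004]
force: [0.0, -0.3, -0.6]
opening: 0.0004
gripper_force: 0.0
```

Request:
jog_arm([
  [[0,-0.02,0],[0,0,0]],
  [[0,-0.04,0],[0,0,0]],
  [[0,-0.06,0],[0,0,0]],
  [[0,-0.08,0],[0,0,0]],
  [[0,-0.1,0],[0,0,0]],
])

```text
t: 7.75
tool_pos: [0.5353, -0.1761, 0.0366]
orientation: [3.14, 0.001, 0.002]
force: [-0.3, -3.8, 1.5]
opening: 0.0008
gripper_force: 2.1
```

Request:
jog_arm([
  [[0,-0.04,0],[0,0,0]],
  [[0,-0.08,0],[0,0,0]],
  [[0,-0.12,0],[0,0,0]],
  [[0,-0.16,0],[0,0,0]],
  [[0,-0.2,0],[0,0,0]],
])

```text
t: 8.25
tool_pos: [0.5352, -0.1356, 0.0365]
orientation: [3.141, 0.001, 0.002]
force: [0.6, -6.1, 2.1]
opening: 0.0005
gripper_force: 2.7
```

Request:
jog_arm([
  [[0,-0.06,0],[0,0,0]],
  [[0,-0.12,0],[0,0,0]],
  [[0,-0.18,0],[0,0,0]],
  [[0,-0.24,0],[0,0,0]],
  [[0,-0.3,0],[0,0,0]],
])

```text
t: 8.75
tool_pos: [0.535, -0.0754, 0.0365]
orientation: [3.141, 0.001, 0.002]
force: [0.3, -5.3, 2.4]
opening: 0.0006
gripper_force: 2.8
```

```bash
cat > a.py <<'E'
from h import *
import pickle,sys
k=sys.argv[1]
C={n:cam(n) for n in("scene","side","wrist")}; pickle.dump(C,open(k+".pkl","wb"))
a=C["scene"]["frame"][150:290,250:390,::-1]; a=cv2.resize(a,(400,400),interpolation=2)
b=C["wrist"]["frame"][:,:,::-1]; b=cv2.resize(b,(400,250),interpolation=2)
b=np.vstack([b,cv2.resize(C["side"]["frame"][150:260,250:426,::-1],(400,250),interpolation=2)])
cv2.imwrite(f"pics/{k}.png",np.hstack([np.vstack([a,np.zeros((100,400,3),np.uint8)]),b]))
s=robot.read_state();print(s["tool_pos"],s["force"])
E
python3 a.py p1
```

```text
[ 0.53433353 -0.07446657  0.03572259] [ 0.13069217  0.54001591 -0.01514925]
```

View pics/p1.png

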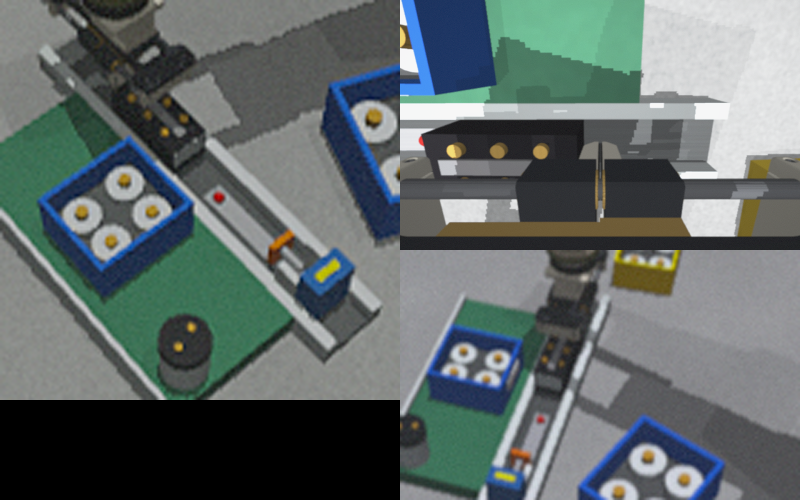

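The actuator is sliding flat in its track. The catch (red) is at (217,197) in the left panel, the plate is ahead of it, and the forces are low.

Request:
jog_arm([
  [[0,-0.04,0],[0,0,0]],
  [[0,-0.08,0],[0,0,0]],
  [[0,-0.12,0],[0,0,0]],
  [[0,-0.16,0],[0,0,0]],
  [[0,-0.2,0],[0,0,0]],
])

```text
t: 9.4
tool_pos: [0.5346, -0.0351, 0.0359]
orientation: [3.142, 0.001, -0.0]
force: [1.1, -4.0, 1.6]
opening: 0.0005
gripper_force: 2.1
```

Request:
jog_arm([
  [[0,-0.03,0],[0,0,0]],
  [[0,-0.06,0],[0,0,0]],
  [[0,-0.09,0],[0,0,0]],
  [[0,-0.12,0],[0,0,0]],
  [[0,-0.15,0],[0,0,0]],
])

```text
t: 9.9
tool_pos: [0.5348, -0.0058, 0.0362]
orientation: [3.141, 0.001, 0.001]
force: [-0.2, -7.4, 2.4]
opening: 0.0004
gripper_force: 3.8
```

Request:
jog_arm([
  [[0,-0.04,0],[0,0,0]],
  [[0,-0.08,0],[0,0,0]],
  [[0,-0.12,0],[0,0,0]],
  [[0,-0.16,0],[0,0,0]],
  [[0,-0.2,0],[0,0,0]],
])

```text
t: 10.4
tool_pos: [0.5346, 0.0348, 0.036]
orientation: [3.141, 0.001, 0.0]
force: [0.4, -5.0, 1.7]
opening: 0.0007
gripper_force: 2.8
```

Request:
jog_arm([
  [[0,-0.03,0],[0,0,0]],
  [[0,-0.06,0],[0,0,0]],
  [[0,-0.09,0],[0,0,0]],
  [[0,-0.12,0],[0,0,0]],
  [[0,-0.15,0],[0,0,0]],
])

```text
t: 10.9
tool_pos: [0.5347, 0.0646, 0.0362]
orientation: [3.141, 0.001, 0.001]
force: [-0.4, -6.3, 3.6]
opening: 0.0005
gripper_force: 3.2
```

Request:
jog_arm([
  [[0,-0.015,0],[0,0,0]],
  [[0,-0.03,0],[0,0,0]],
  [[0,-0.045,0],[0,0,0]],
  [[0,-0.06,0],[0,0,0]],
  [[0,-0.075,0],[0,0,0]],
])

```text
t: 11.4
tool_pos: [0.5349, 0.0784, 0.0363]
orientation: [3.14, 0.001, 0.001]
force: [0.3, -10.9, 3.9]
opening: 0.0006
gripper_force: 5.9
```

```bash
python3 a.py p2
```

```text
[0.53481282 0.0788691  0.03615227] [-0.16677263 -8.49621834  3.16136791]
```

View pics/p2.png

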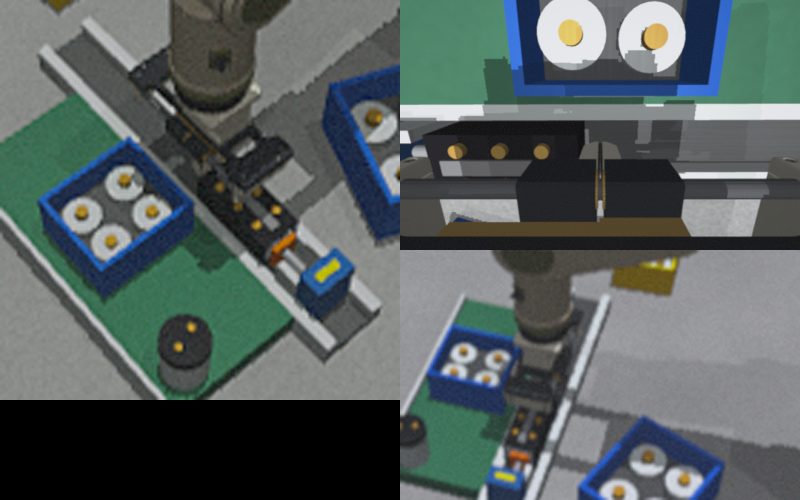

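The actuator front now touches the orange plate at (283,247), and the force rose to about 10 N. I'll go on slowly.

Request:
jog_arm([
  [[0,-0.01,0],[0,0,0]],
  [[0,-0.02,0],[0,0,0]],
  [[0,-0.03,0],[0,0,0]],
  [[0,-0.04,0],[0,0,0]],
  [[0,-0.05,0],[0,0,0]],
])

```text
t: 12.05
tool_pos: [0.5349, 0.0879, 0.0363]
orientation: [3.139, 0.001, 0.001]
force: [-0.3, -12.5, 4.2]
opening: 0.0005
gripper_force: 6.6
```

Request:
jog_arm([
  [[0,-0.005,0],[0,0,0]],
  [[0,-0.01,0],[0,0,0]],
  [[0,-0.015,0],[0,0,0]],
  [[0,-0.015,0],[0,0,0]],
])

```text
t: 12.45
tool_pos: [0.5349, 0.0911, 0.0362]
orientation: [3.139, 0.001, 0.001]
force: [0.5, -12.9, 4.6]
opening: 0.0005
gripper_force: 6.1
```

Request:
jog_arm([
  [[0,-0.005,0],[0,0,0]],
  [[0,-0.01,0],[0,0,0]],
  [[0,-0.01,0],[0,0,0]],
])

```text
t: 12.75
tool_pos: [0.5348, 0.093, 0.0362]
orientation: [3.139, 0.001, 0.001]
force: [0.6, -11.7, 4.1]
opening: 0.0003
gripper_force: 6.2
```

Request:
jog_arm([
  [[0,-0.005,0],[0,0,0]],
  [[0,-0.01,0],[0,0,0]],
  [[0,-0.01,0],[0,0,0]],
])

```text
t: 13.05
tool_pos: [0.5348, 0.0948, 0.0362]
orientation: [3.139, 0.001, 0.001]
force: [0.1, -13.2, 3.4]
opening: 0.0004
gripper_force: 6.7
```

Request:
jog_arm([
  [[0,-0.005,0],[0,0,0]],
  [[0,-0.01,0],[0,0,0]],
  [[0,-0.01,0],[0,0,0]],
])

```text
t: 13.35
tool_pos: [0.5348, 0.0965, 0.0362]
orientation: [3.138, 0.001, 0.0]
force: [-0.2, -14.8, 4.6]
opening: 0.0006
gripper_force: 7.7
```

Run:
```python
from h import *
c=cam("wrist"); f=c["frame"]; h=cv2.cvtColor(f,cv2.COLOR_RGB2HSV)
for n in("wrist","side"):
    c=cam(n); h=cv2.cvtColor(c["frame"],cv2.COLOR_RGB2HSV)
    m=cv2.inRange(h,(0,150,60),(6,255,255))|cv2.inRange(h,(174,150,60),(180,255,255))
    ys,xs=np.nonzero(m); print(n,len(xs),[onz(c,x,y,.02).round(3) for x,y in list(zip(xs,ys))[:5]])
```

```text
wrist 186 [array([0.546, 0.105, 0.02 ]), array([0.546, 0.105, 0.02 ]), array([0.546, 0.104, 0.02 ]), array([0.545, 0.107, 0.02 ]), array([0.545, 0.107, 0.02 ])]
side 0 []
```

Request:
jog_arm([
  [[0,-0.005,0],[0,0,0]],
  [[0,-0.01,0],[0,0,0]],
  [[0,-0.01,0],[0,0,0]],
])

```text
t: 13.8
tool_pos: [0.5348, 0.0983, 0.0362]
orientation: [3.138, 0.001, 0.0]
force: [-0.5, -13.8, 5.0]
opening: 0.0004
gripper_force: 7.9
```

```bash
python3 a.py p3
```

```text
[0.53481074 0.09834124 0.03618112] [  0.21402337 -15.34726891   4.84832548]
```

View pics/p3.png

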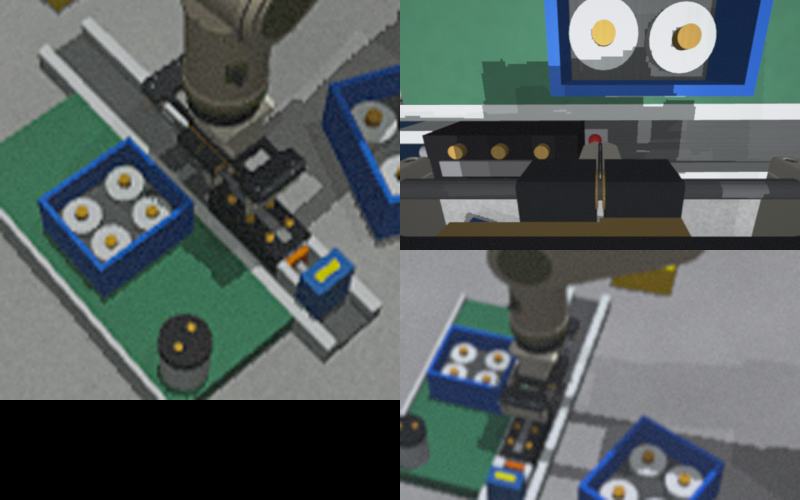

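The red catch is visible at (595,139), right behind the actuator's rear. I'll push a little more towards the stops, keeping the force small.

Request:
jog_arm([
  [[0,-0.005,0],[0,0,0]],
  [[0,-0.01,0],[0,0,0]],
  [[0,-0.01,0],[0,0,0]],
])

```text
t: 14.25
tool_pos: [0.5349, 0.0987, 0.0362]
orientation: [3.136, 0.0, 0.0]
force: [-0.1, -23.8, 6.2]
opening: 0.0003
gripper_force: 12.0
```

Request:
jog_arm([
  [[0,-0.005,0],[0,0,0]],
  [[0,-0.005,0],[0,0,0]],
])

```text
t: 14.45
tool_pos: [0.5349, 0.0987, 0.0363]
orientation: [3.134, -0.0, 0.0]
force: [-0.3, -27.6, 6.4]
opening: 0.0004
gripper_force: 14.3
```

Position stalled at the hard stop with 28 N, so the push is complete. I'll back off gently, then lift.

Request:
jog_arm([
  [[0,0.015,0],[0,0,0]],
  [[0,0.03,0],[0,0,0]],
  [[0,0.06,0],[0,0,0]],
  [[0,0.12,0],[0,0,0]],
  [[0,0.2,0],[0,0,0]],
])

```text
t: 14.95
tool_pos: [0.5342, 0.0632, 0.0357]
orientation: [-3.141, -0.003, 0.001]
force: [-0.1, -0.5, 0.9]
opening: 0.0009
gripper_force: 0.0
```

Request:
jog_arm([
  [[0,0,-0.2],[0,0,0]],
  [[-0.1,0.1,-0.45],[0,0,0]],
  [[-0.3,0.2,-0.7],[0,0,0]],
  [[-0.5,0.25,-0.7],[0,0,0]],
  [[-0.5,0.25,-0.7],[0,0,0]],
])

```text
t: 15.45
tool_pos: [0.433, 0.0116, 0.1786]
orientation: [3.141, -0.001, 0.006]
force: [0.2, 0.2, -0.5]
opening: 0.0006
gripper_force: 0.0
```

```bash
python3 a.py p4
python3 - <<'E'
import pickle,cv2
c=pickle.load(open("p4.pkl","rb"))["wrist"]; cv2.imwrite("pics/w4.png",c["frame"][:,:,::-1])
E
```

```text
[0.43485714 0.01275804 0.17606816] [-0.06910719 -0.48335541 -0.59870726]
```

View pics/w4.png

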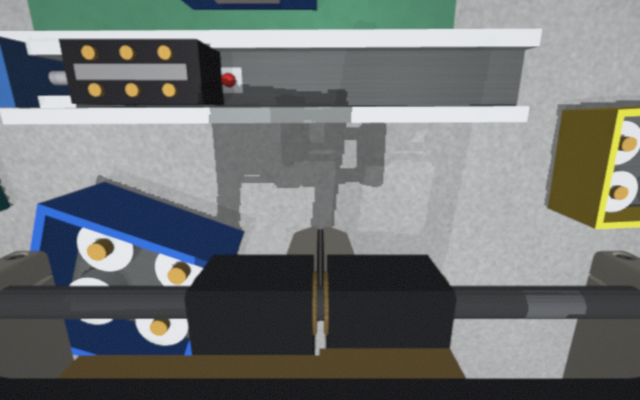

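The red catch stands up at (228,80), directly behind the actuator's rear face at (220,75). I'll do a quick numeric check and hand in.

```bash
python3 m.py
python3 - <<'E'
from h import *
import pickle
c=pickle.load(open("p4.pkl","rb"))["wrist"]
print(onz(c,220,95,.012), onz(c,204,70,.072), onz(c,62,70,.072), onz(c,228,80,.02))
E
```

```text
scene [264 198  53  47 228] [[0.593999981880188, 0.014999999664723873], [0.7170000076293945, 0.014999999664723873], [0.7170000076293945, 0.12399999797344208], [0.593999981880188, 0.125]] [0.656 0.07 ] [0.11  0.123]
side [262 183  41  28 128] [[0.5920000076293945, 0.12800000607967377], [0.5920000076293945, 0.017000000923871994], [0.7160000205039978, 0.017000000923871994], [0.7149999737739563, 0.12800000607967377]] [0.654 0.072] [0.124 0.11 ]
[0.52228804 0.11505536 0.012     ] [0.53898545 0.10806703 0.072     ] [0.53902544 0.22327922 0.072     ] [0.53587986 0.10362566 0.02      ]
```

```bash
python3 -c "
from plant import robot
print(robot.close_job())"
```

```text
the job is handed in; nothing more can be done
None
```

The job is handed in (result not reported): the bin stands on the green shelf clear of the track, the actuator is pushed in about 20 mm against the spring plate (peak reading about 28 N) with the red catch up behind it, and the gripper is clear.

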